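# Draw the sprung jaw of a pipette service jig open and lock it with its pin

### The arm

A 7-joint arm with a two-finger parallel gripper is mounted at the origin on the work surface. World frame = base frame: x ahead of the robot, y to its left, z up, the work surface at z = 0. Lengths are in mm, angles in rad, forces in N, time in s.
With the tool pointing down it reaches from about 400 to 875 mm from the base axis. Payload 4.4 kg.
Tool frame: the origin (TCP) lies at the very end of the fingers, on their centre line; the grasp point (between the pads) lies 19 mm behind it; z points along the fingers, y is the line along which they close (so a half turn about z gives the same grasp; the last joint's range is limited). The gripper opens to 85 mm and grips with 20 to 120 N. Pads are 22 mm wide; open, the fingers measure 114 mm over their backs; the gripper's body (76 mm by 85 mm) begins 54 mm behind the grasp point. The pads swing forward as they close: fully open they stand 13 mm farther back than shut.
Start: joints at [1.178, 0.628, 0.038, 1.517, -0.027, 0.996, -0.02], TCP at [208.687, -615.603, 231.313] pointing down, gripper open.
Joint ranges: [-3.06, 3.06], [-0.37, 2.12], [-1.25, 1.32], [0.18, 2.47], [-1.1, 4.24], [0.23, 1.98], [-2.94, 2.94]. Speed limits (rad/s): [2.57, 2.57, 3.14, 3.14, 3.14, 3.14, 3.14].

### API

Orientations are given as [roll, pitch, yaw] about the fixed x, y, z axes, in that order (R = Rz(yaw) Ry(pitch) Rx(roll)).
In Python, from cell import status, get_image, ctrl, models gives the robot as it stands.
- The arm moves only by the shell command python3 -m handwheel 'ROWS' [OPENING]. ROWS is JSON, a list of rows, each an object with "delta_pos": the shift along the world's x, y, z in cm, a list of three; "yaw": the turn about the world's z in rad. A call has 1 to 10 rows; each row shifts and turns the commanded pose from where the row before left it; what a row does not reach is not made up. A row lasts 1/12 s, in which the tool goes at most 41.7 mm and 7.16 degrees, less where a joint would pass 70% of its speed; a pose out of reach is approached as far as the arm can. A call is refused whole if a number of a shift passes 4.17 or a number of a turn 0.125, either way. A call with a gripper value outside its range is refused whole. OPENING is the opening, from -1 (shut) to 1 (fully open), set as the call begins (- or left out, the last holds). The fingers move at their own pace and stop on an object; the grip force is fixed at half the most. Time passes only in rows, so rows that do not move let the fingers close. It gives the time, the measured TCP pose, the force, the opening and the grip force at its end, in the units of the state.
- status.read_state(): the state, without advancing time (a new reading comes with each control period).
- get_image(name): name is "scene" or "top" or "wrist"; returns a dict with "color" (420x560x3 uint8, red, green, blue), "z_map" (420x560 float32, mm along the optical axis (not along the pixel's ray), 0 where there is no reading), "fx", "fy", "cx", "cy" (pixels), "position" and "rotation" of the camera in the world; the wrist camera has in their place "hand_eye" (4x4, takes a point from camera to tool coordinates, whose origin is the TCP and whose axes are the flange's). Camera axes: x right, y up, looking along -z (the intrinsics and any distortion apply to the point x, -y, -z); pixel columns grow to the right and rows downward; lengths in mm; the calibration is good to about 2 mm. A picture is of the moment at which its call begins: read the wrist's pose just before it.
- ctrl.finish_job(): hands the job in; it is judged then, once.
Trained networks look in a picture, given as the dict that the camera call returned (one of the last four; its "shot" number tells which), for a name from the list of things; names that differ only in an ending like _2 or _b are one class to them, and where a whole thing is asked for, a point or a joint stands for the part that bears it (a point fixed in the world has none). Each returns a list of dicts, best first, with "score" (0 to 1); they miss things now and then, are a little off and sometimes report something else, mostly with a low value. They report only what shows in the picture. A call takes as long as a camera call. They do not tell look-alikes from the thing itself.
- models.boxes_of(picture, name): "rect" ([left, top, right, bottom] in pixels, round what is visible of it).
The state is a dict: "clock": time; "qpos": joint angles; "qd": joint speeds; "tau": joint torques, N m; "eef_pos": TCP position; "tool_rot": TCP orientation; "force": force on the tool from outside, world axes, zero at the start; "torque": the same for the moment, N m; "width": finger opening in mm; "gripper_force": force on a finger pad.
Only numpy, scipy, OpenCV 4.12 (cv2) and the standard library are available. Lean on these libraries where they do the work, as an engineer would, in place of code of your own. Each camera call takes 0.05 s, during which the arm holds its last target. There are 200 camera calls.

### The job

Open the spring-loaded jaw of the pipette jig and lock it open: put the round-headed locking pin right through the eye of the slide, use it to draw the slide out to its stop without forcing it, then push the pin down into the hole in the deck until its collar rests on the slide, and let go so that the pin keeps the jaw open. Leave the other things on the bench, including the square-headed plug, where they are.

Things in the scene. Friction and masses are not known exactly. Their poses are not given: they have to be found in the camera images.
- jig: Pipette clamping jig, fixed: grey base 260 (x) x 110 (y) x 40 mm, flat deck at z = 40 mm. Origin: centre of the underside. Its -x end is the pull end. On the deck: a bridge over the slide (x -8 to +12 mm, 62 mm wide, top 34 mm above the deck), spring barrels (x -60 to +10 mm, y -36 and +36 mm, tops 19 mm above the deck), a fixed jaw at the +x end (top 55 mm above the deck).
- slide_eye (a point): Centre of the slide's eye, on the top face of its tongue, 62 mm above the bench; axes as the jig's. The eye is a round hole 16 mm wide straight down through the tongue, a steel bar 34 mm wide and 10 mm thick, 12 mm clear of the deck, ending 18 mm beyond the eye. The slide moves along the jig's -x, some 50 to 60 mm from home to a hard stop; a spring (4 N home, 8 N out) returns it.
- deck_hole (a point): Middle of the mouth of the hole in the deck, 40 mm above the bench: round, 15 mm wide, straight down through the base, on the jig's centre line towards its pull end. With the slide pulled hard out, the pin drawing on the outer wall of the eye stands over this hole.
- pin: Steel locking pin, loose, parked upright. 106 mm long, z up along it; origin: its tip (lower end). Shaft 12 mm thick, 50 mm long, tip tapered (6 mm wide, full from 8 mm up); collar 26 mm wide, z 50 to 56 mm; round grip 22 mm wide, z 56 to 106 mm. 0.13 to 0.23 kg. When locking, its collar lies on the tongue and its tip is 12 mm above the bench.
- pin_block: Grey plastic block 80 x 80 x 55 mm, fixed, with a 16 mm hole in its middle in which the locking pin is parked, collar on the block's top. Origin: centre of the underside. Changes places with the other block.
- plug: Steel plug gauge, not needed: square head 36 x 36 x 30 mm (z from 50 to 80 mm) on a thick 24 mm shaft, standing in the other grey block. Origin at the foot of its shaft. Leave it alone.
- pipette: Cream pipette lying on the bench along its own x, about 250 mm long and 30 mm wide, 24 mm high. Origin underneath, about its middle. Leave it alone.
- beaker: White plastic cup, 68 mm wide and 85 mm high, standing. Origin: centre of the underside. Leave it alone.
- bottle: White bottle, 60 mm wide and 130 mm high, standing. Origin: centre of the underside. Leave it alone.
- sleeve: White pipette sleeve standing on the bench, 34 mm wide and 75 mm high. Origin: centre of the underside. Leave it alone.
Not all that is in view belongs to the job. What is shaped like the pin but green, orange or yellow is not meant.

How it is judged:
By the outcome, as a careful person would: the job done as asked, in the order asked, and still so for the second after the job is handed in, with the robot touching nothing.
It also fails if it takes over 51 s, if anything falls off the work surface, if the arm or the gripper's body presses on something with over 40 N, if the wrist force passes 120 N, or if a joint passes its speed limit or range.

## Working session

There is one attempt and no reset: what is moved stays moved. The work goes in short steps, Python scripts to look and compute and a shell command to move; the robot and the scene stay as the last step left them, time stands still between calls to the robot, and variables do not carry over. Pictures are saved under pics/ and viewed, at most 10 in all, crops included, and the job is handed in when it is done.

```bash
mkdir -p pics
cat > h.py <<'E'
import numpy as np, cv2
from cell import status, get_image, ctrl, models
def cloud(p, R=None, t=None):
    v,u=np.mgrid[0:420,0:560]; z=p["z_map"]
    P=np.stack([(u-p["cx"])/p["fx"]*z, -(v-p["cy"])/p["fy"]*z, -z],-1)
    if R is None: R=np.array(p["rotation"]); t=np.array(p["position"])
    return P@R.T+t
def save(p,n): cv2.imwrite("pics/"+n, p["color"][:,:,::-1])
E
python3 - <<'E'
from h import *
ps={}
for n in("scene","top"):
    p=get_image(n); ps[n]=p; save(p,n+".png"); np.savez(n+".npz",c=cloud(p),z=p["z_map"],col=p["color"])
    print(n,np.array(p["position"]).round(0).tolist(),np.array(p["rotation"]).round(2).tolist(),[k for k in p])
    for k in("jig","slide_eye","deck_hole","pin","pin_block","plug"):
        for b in models.boxes_of(p,k)[:4]: print(k,[round(x) for x in b["rect"]],round(b["score"],2))
im=np.hstack([cv2.resize(ps[n]["color"],(400,300)) for n in ps])
print(status.read_state())
E
```

```text
Traceback (most recent call last):
  File "h.py", line 7, in cloud
    return P@R.T+t
           ~~~~~^~
ValueError: operands could not be broadcast together with shapes (420,560) (3,)
```

```bash
cat > h.py <<'E'
import numpy as np, cv2
from scipy.spatial.transform import Rotation as Ro
from cell import status, get_image, ctrl, models
def cloud(p, R=None, t=None):
    v,u=np.mgrid[0:420,0:560]; z=p["z_map"]
    P=np.stack([(u-p["cx"])/p["fx"]*z, -(v-p["cy"])/p["fy"]*z, -z],-1)
    if R is None:
        R=np.array(p["rotation"]); t=np.array(p["position"])
        if R.shape==(3,): R=Ro.from_euler("xyz",R).as_matrix()
    return P@R.T+t
def save(p,n): cv2.imwrite("pics/"+n, p["color"][:,:,::-1])
E
python3 - <<'E'
from h import *
ps={}
for n in("scene","top"):
    p=get_image(n); ps[n]=p; save(p,n+".png"); np.savez(n+".npz",c=cloud(p),z=p["z_map"],col=p["color"])
    print(n,np.array(p["position"]).round(0).tolist(),np.array(p["rotation"]).round(2).tolist(),[k for k in p])
    for k in("jig","slide_eye","deck_hole","pin","pin_block","plug"):
        for b in models.boxes_of(p,k)[:4]: print(k,[round(x) for x in b["rect"]],round(b["score"],2))
print(status.read_state())
E
```

```text
scene [1432.0, 37.0, 856.0] [0.84, 0.02, 1.65] ['color', 'z_map', 'fx', 'fy', 'cx', 'cy', 'position', 'rotation', 'shot']
jig [252, 198, 325, 305] 0.91
jig [267, 222, 310, 268] 0.55
jig [431, 185, 447, 212] 0.51
slide_eye [265, 220, 310, 270] 0.86
deck_hole [254, 201, 321, 307] 0.73
deck_hole [303, 162, 336, 232] 0.53
pin [432, 185, 447, 215] 0.66
pin [425, 216, 438, 261] 0.66
pin [385, 178, 402, 216] 0.65
pin [134, 168, 152, 197] 0.64
pin_block [416, 194, 455, 239] 0.58
top [368.0, -50.0, 1460.0] [0.15, 0.0, -1.6] ['color', 'z_map', 'fx', 'fy', 'cx', 'cy', 'position', 'rotation', 'shot']
jig [247, 156, 304, 256] 0.83
slide_eye [253, 165, 288, 221] 0.85
deck_hole [243, 153, 304, 254] 0.62
pin [146, 239, 156, 252] 0.69
pin [160, 204, 168, 215] 0.6
pin [189, 255, 195, 271] 0.46
pin_block [136, 228, 175, 264] 0.69
plug [364, 255, 378, 268] 0.49
{'clock': 0.75, 'qpos': array([ 1.17818265,  0.62835889,  0.03849977,  1.51736786, -0.02697548,
        0.99632578, -0.02000656]), 'qd': array([ 1.06038153e-03, -1.60833233e-03, -1.86956781e-03, -6.45567367e-04,
       -2.14131090e-04, -3.28708819e-05, -1.89913036e-03]), 'tau': array([ 2.26584152e-04, -5.63164830e+01,  1.22606736e+00, -1.93764693e+01,
        1.10921497e-02,  1.51651308e-03,  1.09227963e-05]), 'eef_pos': array([ 208.69613124, -615.61435658,  231.35039441]), 'tool_rot': array([ 3.14153470e+00, -1.93926852e-05,  3.26796343e-01]), 'force': array([-0.13575068,  0.5287874 , -0.14481706]), 'torque': array([ 0.02735155, -0.02432132, -0.0083523 ]), 'gripper_force': 0.0, 'width': 85.05137594906154}
```

View pics/scene.png

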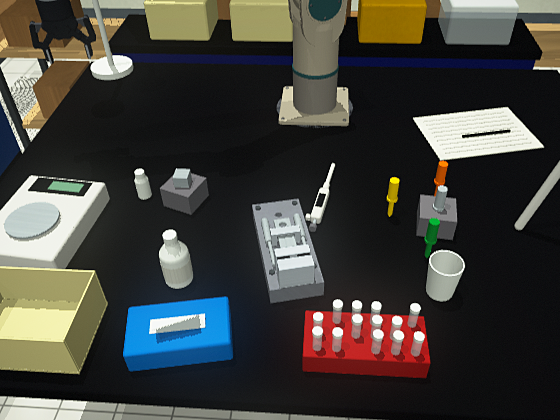

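View pics/top.png

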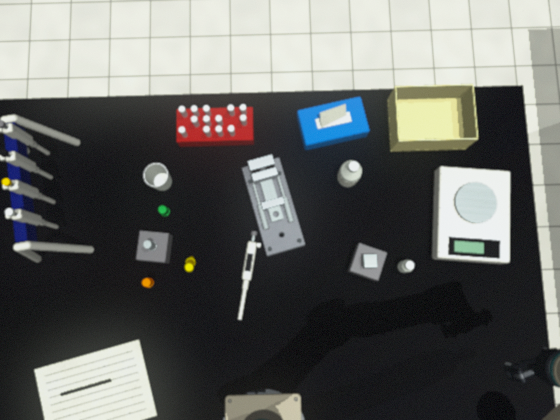

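Scene/top show: pin candidates in top are the grey round head in the block (148,244), green (164,210), yellow (190,264), orange (147,282); the grey one, standing in a grey block, is the one described. The square head at (370,261) is the plug. Jig is centred near (273,205), pull end at the bottom (deck hole ~ (282,235)).

Run:
```python
from h import *
T=np.load("top.npz"); S=np.load("scene.npz")
def crop(d,x0,y0,x1,y1,f): return cv2.resize(d["col"][y0:y1,x0:x1,::-1],None,fx=f,fy=f,interpolation=cv2.INTER_CUBIC)
a=crop(T,120,190,220,290,4);b=crop(T,230,150,330,250,4)
cv2.imwrite("pics/crop.png",np.hstack([a,b]))
for nm,d in(("top",T),("scene",S)):
    c=d["c"]; ok=d["z"]>0; print(nm)
    for k,cen in dict(pin=(0,0)).items(): pass
    # benches
    print("bench z",np.median(c[...,2][ok&(abs(c[...,2])<15)]))
    bx=(148,244) if nm=="top" else (440,197)
    v,u=np.mgrid[0:420,0:560]
    near=ok&(abs(u-bx[0])<25)&(abs(v-bx[1])<28)
    for lo,hi in((103,120),(80,103),(50,60)):
        m=near&(c[...,2]>lo)&(c[...,2]<hi); print("pinreg z",lo,hi,m.sum(),np.median(c[m],0).round(1) if m.any() else "", c[m].min(0).round(0) if m.any() else"",c[m].max(0).round(0) if m.any() else "")
    jx=(273,205) if nm=="top" else (288,250)
    near=ok&(abs(u-jx[0])<50)&(abs(v-jx[1])<62)
    m=near&(abs(c[...,2]-40)<6); r=cv2.minAreaRect(c[m][:,:2].astype(np.float32)); print("deck",m.sum(),np.median(c[m][:,2]),r)
    m=near&(abs(c[...,2]-62)<4); r=cv2.minAreaRect(c[m][:,:2].astype(np.float32)); print("tongue?",m.sum(),r)
    m=near&(c[...,2]>88)&(c[...,2]<102); print("fixed jaw",m.sum(),c[m].mean(0).round(1), cv2.minAreaRect(c[m][:,:2].astype(np.float32)))
    m=near&(abs(c[...,2]-74)<4); print("bridge",m.sum(),c[m].mean(0).round(1), cv2.minAreaRect(c[m][:,:2].astype(np.float32)))
    for q in ([(282,235),(277,213),(148,244)] if nm=="top" else [(283,213),(283,228)]): print(q,c[q[1],q[0]].round(1))
```

```text
top
bench z 1.9071976304578584
pinreg z 103 120 60 [511.6 290.6 111.4] [502. 280. 103.] [522. 302. 118.]
pinreg z 80 103 16 [509.  282.3  93.3] [502. 280.  81.] [521. 289. 101.]
pinreg z 50 60 652 [510.1 286.3  55.7] [469. 246.  50.] [557. 335.  60.]
deck 1907 41.37991219011087 ((640.7354125976562, -103.488037109375), (272.00213623046875, 234.7054443359375), 14.63268756866455)
tongue? 502 ((669.3685302734375, -84.61587524414062), (194.81219482421875, 188.9727783203125), 14.87975788116455)
fixed jaw 513 [715.7 -18.9  95.6] ((716.537841796875, -18.974143981933594), (60.84103012084961, 69.61043548583984), 15.267014503479004)
bridge 159 [631.  -41.9  74.7] ((658.372314453125, -32.64645004272461), (123.98406982421875, 63.34128952026367), 15.553987503051758)
(282, 235) [538.1 -67.9   4.3]
(277, 213) [595.7 -55.2  45.8]
(148, 244) [511.3 288.4 113.3]
scene
bench z -0.4948165349770193
pinreg z 103 120 133 [524.9 287.5 107.6] [501. 256. 103.] [625. 307. 114.]
pinreg z 80 103 145 [520.8 298.2  90.1] [418. 255.  80.] [620. 322. 103.]
pinreg z 50 60 792 [521.4 295.9  54.5] [413. 251.  50.] [561. 338.  60.]
deck 2037 39.44225634561178 ((621.0093383789062, -39.774192810058594), (264.8179931640625, 110.680908203125), 14.610198020935059)
tongue? 521 ((656.64208984375, -31.929630279541016), (191.54356384277344, 82.2412109375), 14.361584663391113)
fixed jaw 878 [728.   -9.6  93.7] ((769.2971801757812, 6.795989990234375), (179.453369140625, 76.2713623046875), 22.848800659179688)
bridge 322 [662.5 -30.8  73.4] ((680.6676635742188, -25.462554931640625), (141.39749145507812, 70.20028686523438), 15.611896514892578)
(283, 213) [533.1 -50.8  39.4]
(283, 228) [618.7 -43.4  74.3]
```

View pics/crop.png

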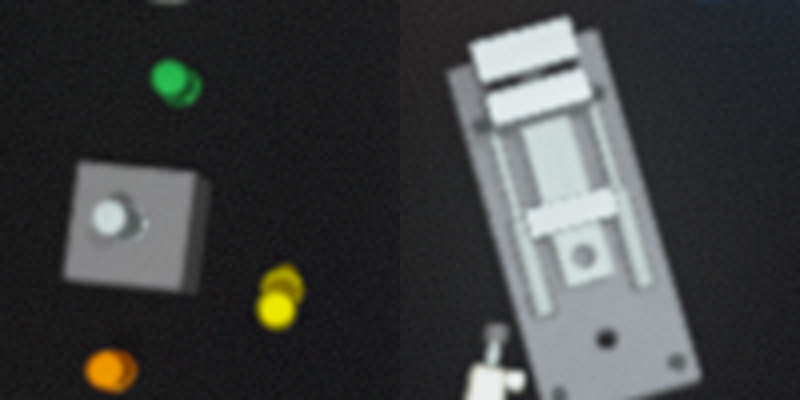

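Crop: left, the grey round-headed pin at top px (148,244) in its block, clearly distinct from green (163,210), orange (147,282), yellow (189,266). Right, eye at top px (276,214), deck hole at (281,235). The two cameras differ by some mm, so I'll refine with the wrist camera. Closing axis will lie along jig x (yaw ≈ 1.826), starting with the move to the pin.

```bash
python3 -m handwheel '[{"delta_pos":[2.5,3.2,0],"yaw":0.125},{"delta_pos":[2.5,3.2,0],"yaw":0.125},{"delta_pos":[2.5,3.2,0],"yaw":0.125},{"delta_pos":[2.5,3.2,0],"yaw":0.125},{"delta_pos":[2.5,3.2,0],"yaw":0.125},{"delta_pos":[2.5,3.2,0],"yaw":0.125},{"delta_pos":[2.5,3.2,0],"yaw":0.125},{"delta_pos":[2.5,3.2,0],"yaw":0.125},{"delta_pos":[0.5,3.9,0],"yaw":0.125},{"delta_pos":[0.5,3.9,0],"yaw":0.125}]' 1
python3 -m handwheel '[{"delta_pos":[0.5,3.9,0],"yaw":0.125},{"delta_pos":[0.5,3.9,0],"yaw":0.125},{"delta_pos":[0.5,3.9,0],"yaw":0},{"delta_pos":[0.5,3.9,0],"yaw":0},{"delta_pos":[0.5,3.9,0],"yaw":0},{"delta_pos":[0.5,3.9,0],"yaw":0},{"delta_pos":[0.5,3.9,0],"yaw":0}]'
```

```text
clock: 1.58
eef_pos: [420.1, -279.7, 231.5]
tool_rot: [3.14, 0.0, 1.584]
force: [-0.7, 0.1, 0.3]
width: 84.9
gripper_force: 0.0
clock: 2.17
eef_pos: [453.8, -6.9, 231.7]
tool_rot: [3.141, 0.0, 1.826]
force: [0.1, 0.3, -1.0]
width: 85.3
gripper_force: 0.0
```

```bash
cat >> h.py <<'E'
def wrist(n=None):
    s=status.read_state(); p=get_image("wrist"); H=np.array(p["hand_eye"])
    R=Ro.from_euler("xyz",s["tool_rot"]).as_matrix()
    c=cloud(p,H[:3,:3],H[:3,3])@R.T+s["eef_pos"]
    if n: save(p,n+".png"); np.savez(n+".npz",c=c,z=p["z_map"],col=p["color"])
    return p,c,s
E
python3 - <<'E'
from h import *
p,c,s=wrist("w1"); print(np.array(p["hand_eye"]).round(2).tolist())
print(c[::140,::140].round(0).tolist())
for k in("slide_eye","deck_hole"):
    for b in models.boxes_of(p,k)[:2]: print(k,[round(x) for x in b["rect"]],round(b["score"],2))
E
```

```text
[[-0.0, 0.95, 0.3, 75.63], [1.0, 0.0, 0.0, -0.16], [-0.0, 0.3, -0.95, -142.84], [0.0, 0.0, 0.0, 1.0]]
[[[122.0, 99.0, 1.0], [261.0, 136.0, 1.0], [402.0, 166.0, 20.0], [540.0, 209.0, -0.0]], [[119.0, -47.0, -0.0], [277.0, -6.0, 0.0], [435.0, 37.0, 24.0], [593.0, 76.0, 1.0]], [[118.0, -236.0, 1.0], [299.0, -190.0, 1.0], [480.0, -143.0, 0.0], [617.0, -64.0, 74.0]]]
slide_eye [380, 222, 545, 303] 0.62
deck_hole [303, 194, 560, 300] 0.59
```

```bash
python3 -m handwheel '[{"delta_pos":[0.5,3.9,0],"yaw":0},{"delta_pos":[0.5,3.9,0],"yaw":0},{"delta_pos":[0.5,3.9,0],"yaw":0},{"delta_pos":[0.5,3.9,0],"yaw":0},{"delta_pos":[0.5,3.9,0],"yaw":0},{"delta_pos":[0.5,3.9,0],"yaw":0},{"delta_pos":[0.5,3.0,0],"yaw":0},{"delta_pos":[0,0,0],"yaw":0},{"delta_pos":[0,0,0],"yaw":0}]'
python3 - <<'E'
from h import *
p,c,s=wrist("w2"); 
for b in models.boxes_of(p,"pin")[:3]: print([round(x) for x in b["rect"]],round(b["score"],2))
a=cv2.imread("pics/w1.png");b=cv2.imread("pics/w2.png")
cv2.imwrite("pics/w12.png",np.hstack([a[:, :],b])[:, :]) ; cv2.imwrite("pics/w12.png",cv2.resize(np.hstack([a,b]),(800,300)))
print(s["eef_pos"].round(1),s["tool_rot"].round(3))
E
```

```text
clock: 3.07
eef_pos: [488.9, 256.0, 231.0]
tool_rot: [-3.141, -0.0, 1.828]
force: [-0.2, -0.8, -0.2]
width: 85.4
gripper_force: 0.0
[310, 204, 386, 257] 0.92
[191, 126, 231, 213] 0.85
[308, 149, 336, 183] 0.68
[488.9 256.  231. ] [-3.141 -0.     1.828]
```

View pics/w12.png

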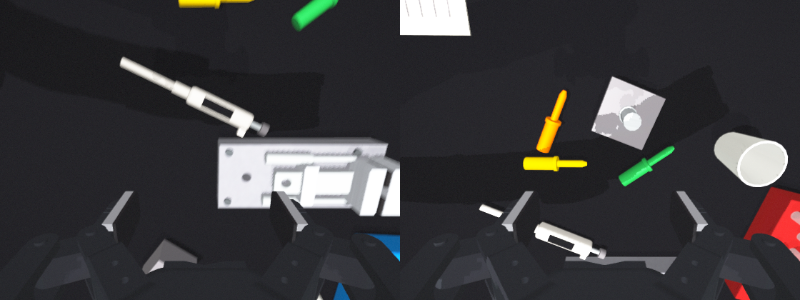

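Left half (w1): jig with deck hole near px (346,249), eye near (402,256). Right half (w2): pin standing in its block, head near px (322,168); coloured look-alikes lie on the bench.

Run:
```python
from h import *
v,u=np.mgrid[0:420,0:560]
d=np.load("w2.npz");c=d["c"];z=c[...,2]
near=(abs(u-322)<45)&(abs(v-165)<55)
m=near&(abs(z-111)<3); print("head",m.sum(),c[m].mean(0).round(1),cv2.minEnclosingCircle(c[m][:,:2].astype(np.float32)))
m=near&(abs(z-61)<2.5); print("collar",m.sum(),cv2.minEnclosingCircle(c[m][:,:2].astype(np.float32)) if m.any() else'')
m=near&(abs(z-55)<3); print("blk",m.sum(),np.median(z[m]),cv2.minAreaRect(c[m][:,:2].astype(np.float32)))
d=np.load("w1.npz");c=d["c"];z=c[...,2];g=cv2.cvtColor(d["col"],cv2.COLOR_RGB2GRAY)
near=(u>295)&(v>180)
m=near&(abs(z-40)<3); pts=c[m][:,:2].astype(np.float32);print("deck",m.sum(),np.median(z[m]),cv2.minAreaRect(pts))
m=near&(abs(z-62)<2)&(abs(u-402)<40)&(abs(v-256)<35); print("tongue",m.sum(),np.median(z[m]),cv2.minAreaRect(c[m][:,:2].astype(np.float32)))
# hole/eye rims: pixels not at the face height, locally
for nm,(a,b),h in(("hole",(346,249),40),("eye",(402,256),62)):
    k=(abs(u-a)<16)&(abs(v-b)<16)
    low=k&((z<h-4)|(d["z"]==0))
    # project centroid of connected component at face height
    n,l,st,ce=cv2.connectedComponentsWithStats(low.astype(np.uint8))
    print(nm,st[1:].tolist(),ce[1:].round(1).tolist())
    print(np.median(c[k&(abs(z-h)<2)],0))
a=cv2.resize(d["col"][190:310,290:450,::-1],None,fx=5,fy=5,interpolation=cv2.INTER_CUBIC); cv2.imwrite("pics/w1c.png",a)
```

```text
head 519 [512.7 293.4 111.3] ((512.9114379882812, 293.2626953125), 10.873493194580078)
collar 97 ((512.5271606445312, 293.3372497558594), 12.67034912109375)
blk 5283 55.32728427210159 ((513.015869140625, 292.9725341796875), (80.22037506103516, 80.01140594482422), 83.1391830444336)
deck 10032 40.426296351815836 ((679.6324462890625, -69.73736572265625), (247.944091796875, 401.7427978515625), 65.79939270019531)
tongue 960 62.29473554620594 ((602.2147827148438, -46.100799560546875), (76.54019165039062, 77.17076873779297), 13.444592475891113)
hole [[337, 235, 1, 1, 1], [335, 238, 1, 1, 1], [338, 245, 12, 10, 100], [336, 257, 1, 1, 1]] [[337.0, 235.0], [335.0, 238.0], [343.5, 249.4], [336.0, 257.0]]
[540.76481954 -60.88515162  40.39986029]
eye [[387, 241, 31, 4, 68], [392, 249, 1, 1, 1], [410, 250, 1, 1, 1], [390, 253, 1, 1, 1], [393, 252, 13, 12, 124], [417, 257, 1, 1, 1], [403, 264, 1, 1, 1], [395, 270, 2, 2, 2], [405, 271, 1, 1, 1]] [[401.8, 241.6], [392.0, 249.0], [410.0, 250.0], [390.0, 253.0], [398.9, 257.5], [417.0, 257.0], [403.0, 264.0], [395.5, 270.5], [405.0, 271.0]]
[598.52151402 -45.33754453  62.33290445]
```

View pics/w1c.png

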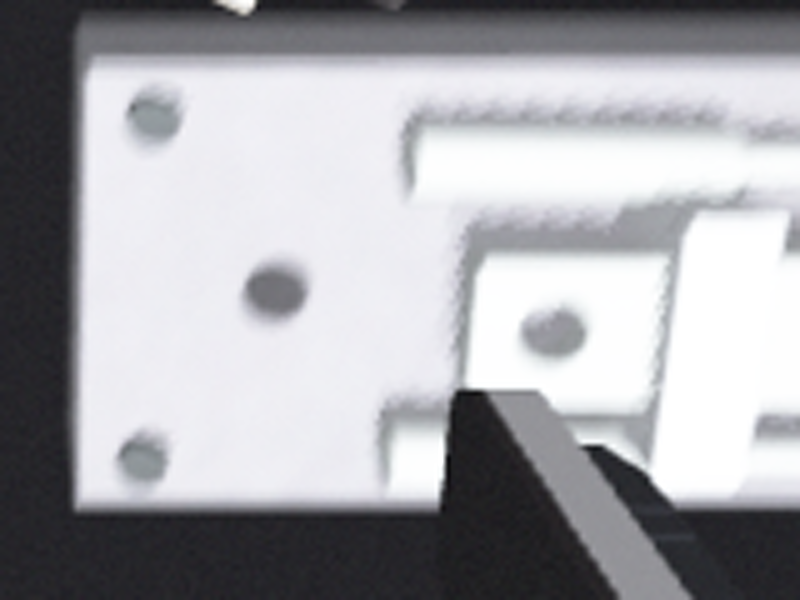

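Crop: deck hole centre at px ≈ (344.7,248.5), eye at ≈ (400.3,256.8), jig edges clear. Pin axis (512.8, 293.4), consistent in head, collar and block. Go down on the pin.

Run:
```python
from h import *
from scipy.optimize import least_squares
v,u=np.mgrid[0:420,0:560]
d=np.load("w1.npz");c=d["c"];z=c[...,2]
def at(pu,pv,h):
    k=(abs(u-pu)<14)&(abs(v-pv)<14)&(abs(z-h)<2.5)
    A=np.c_[u[k],v[k],np.ones(k.sum())]; X=np.linalg.lstsq(A,c[k],rcond=None)[0]; return np.array([pu,pv,1])@X
h1,e1=at(344.7,248.5,40),at(400.3,256.8,62); print(h1.round(1),e1.round(1))
h2,e2=at(343.5,249.4,40),at(398.9,257.5,62); print(h2.round(1),e2.round(1))
# jig far edge and -x end edge at deck height => yaw
m=(abs(z-40)<2.5)&(u>300)&(u<430)&(v>190)
up=[];lf=[]
for x in range(312,440,3):
    col=np.where((abs(z[190:300,x]-40)<2))[0]
    if len(col): up.append(c[190+col[0],x,:2])
for y in range(206,288,3):
    r=np.where((abs(z[y,295:]-40)<2))[0]
    if len(r): lf.append(c[y,295+r[0],:2])
for q in(up,lf):
    l=cv2.fitLine(np.array(q,np.float32),cv2.DIST_HUBER,0,.01,.01).ravel(); print(l.round(3),np.degrees(np.arctan2(l[1],l[0])).round(2))
```

```text
[538.  -61.9  40.4] [593.  -47.6  62.3]
[537.  -63.3  40.4] [591.8 -48.8  62.3]
[ 9.68000e-01  2.51000e-01  5.48007e+02 -4.87600e+00] 14.55
[ 2.56000e-01 -9.67000e-01  4.96403e+02 -8.22910e+01] -75.18
```

```bash
python3 -m handwheel '[{"delta_pos":[1.2,1.9,0],"yaw":0},{"delta_pos":[1.2,1.84,0],"yaw":0},{"delta_pos":[0,0,-3],"yaw":0},{"delta_pos":[0,0,-3],"yaw":0},{"delta_pos":[0,0,-3],"yaw":0},{"delta_pos":[0,0,-3],"yaw":0},{"delta_pos":[0,0,-2],"yaw":0},{"delta_pos":[0,0,-1.6],"yaw":0},{"delta_pos":[0,0,-0.8],"yaw":0},{"delta_pos":[0,0,0],"yaw":0}]' 1
```

```text
clock: 4.0
eef_pos: [512.3, 289.9, 65.7]
tool_rot: [-3.138, 0.002, 1.824]
force: [-0.2, 0.8, -0.3]
width: 85.1
gripper_force: 0.0
```

```bash
python3 -m handwheel '[{"delta_pos":[0,0,0],"yaw":0},{"delta_pos":[0,0,0],"yaw":0},{"delta_pos":[0,0,0],"yaw":0}]'
```

```text
clock: 4.25
eef_pos: [513.6, 293.0, 68.7]
tool_rot: [3.139, -0.001, 1.826]
force: [0.5, -0.2, 0.2]
width: 85.2
gripper_force: 0.0
```

```bash
python3 -m handwheel '[{"delta_pos":[0,0,0],"yaw":0},{"delta_pos":[0,0,0],"yaw":0},{"delta_pos":[0,0,0],"yaw":0},{"delta_pos":[0,0,0],"yaw":0},{"delta_pos":[0,0,0],"yaw":0},{"delta_pos":[0,0,0],"yaw":0},{"delta_pos":[0,0,0],"yaw":0},{"delta_pos":[0,0,0],"yaw":0}]' -1
```

```text
clock: 4.92
eef_pos: [512.9, 292.9, 67.5]
tool_rot: [3.141, -0.0, 1.827]
force: [-0.5, -0.1, 2.8]
width: 20.5
gripper_force: 58.5
```

```bash
python3 -m handwheel '[{"delta_pos":[0,0,1],"yaw":0},{"delta_pos":[0,0,2],"yaw":0},{"delta_pos":[0,0,2],"yaw":0},{"delta_pos":[0,0,2],"yaw":0},{"delta_pos":[0,0,2],"yaw":0},{"delta_pos":[0,0,1],"yaw":0},{"delta_pos":[0,0,0],"yaw":0}]'
python3 - <<'E'
from h import *
p,c,s=wrist("w3"); print(s["eef_pos"].round(1),s["width"],s["force"].round(1))
cv2.imwrite("pics/w3c.png",cv2.resize(p["color"][200:420,180:400,::-1],None,fx=2.5,fy=2.5))
z=c[...,2]; v,u=np.mgrid[0:420,0:560]
E
```

```text
clock: 5.5
eef_pos: [513.7, 293.7, 169.7]
tool_rot: [3.138, -0.001, 1.827]
force: [0.4, -0.1, -1.1]
width: 20.8
gripper_force: 59.6
[513.7 293.7 169.7] 20.772687784308808 [ 0.4 -0.1 -1.1]
```

View pics/w3.png

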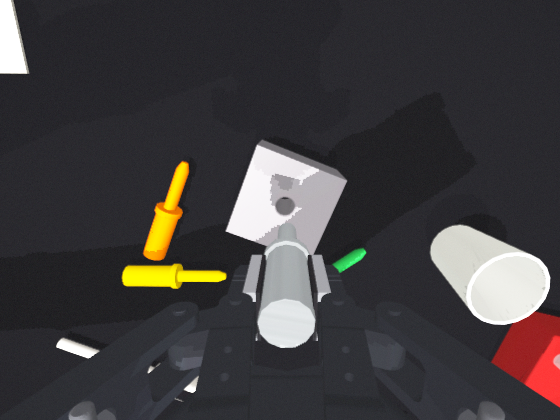

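Pin is held upright, tip at px (287,228), empty block hole at (285,206). Go to 40 mm short of the eye and measure.

```bash
python3 -m handwheel '[{"delta_pos":[0.4,-1.6,0],"yaw":0},{"delta_pos":[0.8,-3.4,0],"yaw":0},{"delta_pos":[0.8,-3.4,0],"yaw":0},{"delta_pos":[0.8,-3.4,0],"yaw":0},{"delta_pos":[0.8,-3.4,0],"yaw":0},{"delta_pos":[0.8,-3.4,0],"yaw":0},{"delta_pos":[0.8,-3.4,0],"yaw":0},{"delta_pos":[0.8,-3.4,0],"yaw":0},{"delta_pos":[0.5,-3,0],"yaw":0},{"delta_pos":[0.4,-1.6,0],"yaw":0}]'
python3 -m handwheel '[{"delta_pos":[0,0,0],"yaw":0},{"delta_pos":[0,0,0],"yaw":0},{"delta_pos":[0,0,0],"yaw":0},{"delta_pos":[0,0,0],"yaw":0}]'
python3 - <<'E'
from h import *
p,c,s=wrist("w4"); print(s["eef_pos"].round(1))
cv2.imwrite("pics/w4c.png",cv2.resize(p["color"][150:350,180:440,::-1],None,fx=3,fy=3,interpolation=cv2.INTER_CUBIC))
# pin in tool frame
H=np.array(p["hand_eye"]); t=cloud(p,H[:3,:3],H[:3,3]); v,u=np.mgrid[0:420,0:560]
k=(abs(u-287)<40)&(v<360)&(v>200)
for lo,hi in((-47,-40),(4,11),(12,30),(30,48),(48,66)):
    m=k&(t[...,2]>lo)&(t[...,2]<hi)&(np.hypot(t[...,0],t[...,1])<25); print(lo,hi,m.sum(),t[m].min(0).round(1) if m.any() else'',t[m].max(0).round(1) if m.any() else '', t[m].mean(0).round(1) if m.any() else '')
E
```

```text
clock: 6.38
eef_pos: [580.6, -13.2, 165.2]
tool_rot: [-3.137, 0.002, 1.821]
force: [0.1, -0.5, -3.1]
width: 20.7
gripper_force: 59.5
clock: 6.72
eef_pos: [581.0, -5.4, 166.7]
tool_rot: [-3.141, -0.001, 1.829]
force: [0.1, 0.2, -1.4]
width: 20.5
gripper_force: 59.5
[581.   -5.4 166.7]
-47 -40 2814 [-10.7 -14.4 -47. ] [ 12.1  14.6 -40. ] [  2.   -0.1 -43.6]
4 11 410 [  1.8 -12.    4. ] [13.6 11.8 11. ] [ 9.9 -0.   6.9]
12 30 12 [  5.3 -11.1  12. ] [12.8 11.5 29.8] [ 8.3  1.7 19.4]
30 48 174 [ 1.3 -5.5 30.1] [ 6.6  5.9 47.6] [ 5.2  0.  39. ]
48 66 56 [ 1.  -5.7 48. ] [ 6.5  5.6 54.6] [ 4.9 -0.  51.1]
```

View pics/w4c.png

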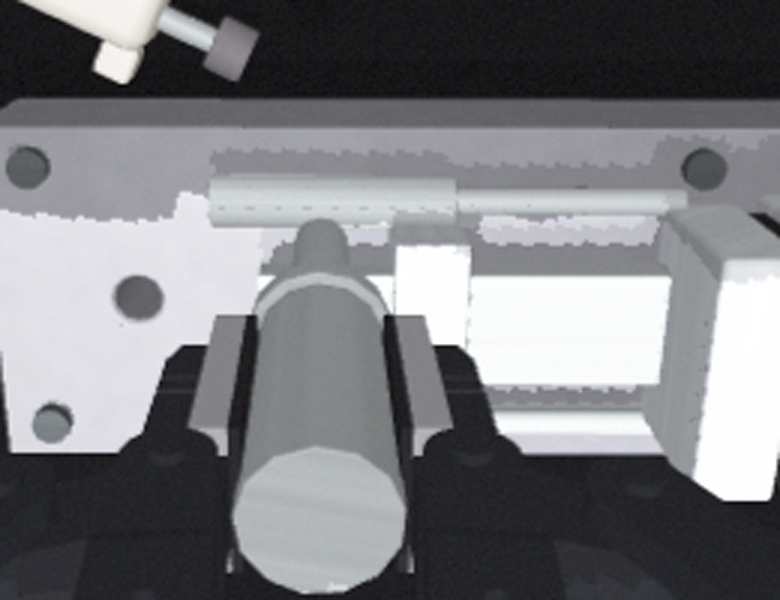

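Hole at full px (226,249); pin stands straight in the grip; the eye is hidden behind it from here. Step over the eye.

```bash
python3 -m handwheel '[{"delta_pos":[0.4,-1.4,0],"yaw":0},{"delta_pos":[0.4,-1.4,0],"yaw":0},{"delta_pos":[0.4,-1.4,0],"yaw":0},{"delta_pos":[0,0,0],"yaw":0},{"delta_pos":[0,0,0],"yaw":0},{"delta_pos":[0,0,0],"yaw":0}]'
cat >> h.py <<'E'
v,u=np.mgrid[0:420,0:560]
def at(c,pu,pv,h,w=14):
    z=c[...,2]; k=(abs(u-pu)<w)&(abs(v-pv)<w)&(abs(z-h)<2.5)
    A=np.c_[u[k],v[k],np.ones(k.sum())]; X=np.linalg.lstsq(A,c[k],rcond=None)[0]; return np.array([pu,pv,1])@X
E
python3 - <<'E'
from h import *
print("hole w4",at(np.load("w4.npz")["c"],225.7,248.7,40).round(1))
p,c,s=wrist("w5"); print(s["eef_pos"].round(1),s["tool_rot"].round(3))
cv2.imwrite("pics/w5c.png",cv2.resize(p["color"][150:300,180:380,::-1],None,fx=4,fy=4,interpolation=cv2.INTER_CUBIC))
E
```

```text
clock: 7.27
eef_pos: [593.5, -48.8, 167.2]
tool_rot: [-3.142, -0.001, 1.827]
force: [0.1, 1.4, -2.4]
width: 20.7
gripper_force: 59.5
hole w4 [537.5 -63.5  40.3]
[593.5 -48.8 167.2] [-3.142e+00 -1.000e-03  1.827e+00]
```

View pics/w5c.png

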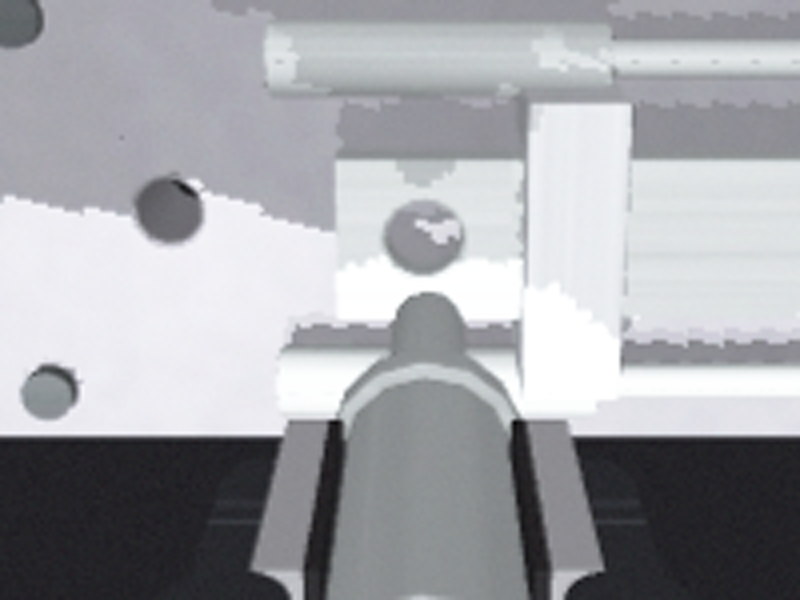

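Eye fully visible at crop (425,237), i.e. px ≈ (286,209); hole at crop (168,210), px ≈ (221.9,202.4).

Run:
```python
from h import *
d=np.load("w5.npz");c=d["c"]
e=at(c,180+424.5/4-.4,150+237/4-.4,62,16);h=at(c,180+168/4-.4,150+210/4-.4,40,16);print(e,h)
# eye by rim: tongue-height pixels absent inside
z=c[...,2];m=(abs(u-286)<12)&(abs(v-209)<11)&(z<56);print(m.sum(),u[m].mean(),v[m].mean(),u[m].min(),u[m].max(),v[m].min(),v[m].max())
pin=np.array([593.5,-48.8])+0.6*np.array([-.253,.967])
d1=e[:2]-pin; ux=np.array([.968,.251]);uy=np.array([-.251,.968]);print("pin->eye",d1,"jig",d1@ux,d1@uy)
print("eye->hole jig",(h-e)[:2]@ux,(h-e)[:2]@uy)
```

```text
[592.86025535 -48.81636511  62.2941259 ] [537.5430903  -63.62533979  40.31717934]
236 285.64406779661016 208.33050847457628 277 295 201 216
pin->eye [-0.48794465 -0.59656511] jig -0.6220682656793433 -0.45500092344505494
eye->hole jig -57.26406840730301 -0.4504790557235001
```

```bash
python3 -m handwheel '[{"delta_pos":[-0.05,-0.06,-1],"yaw":0},{"delta_pos":[0,0,-1.2],"yaw":0},{"delta_pos":[0,0,-0.8],"yaw":0},{"delta_pos":[0,0,-0.4],"yaw":0},{"delta_pos":[0,0,-0.4],"yaw":0},{"delta_pos":[0,0,-0.4],"yaw":0},{"delta_pos":[0,0,-0.4],"yaw":0},{"delta_pos":[0,0,0],"yaw":0},{"delta_pos":[0,0,0],"yaw":0}]'
```

```text
clock: 8.07
eef_pos: [593.2, -49.7, 121.2]
tool_rot: [-3.141, -0.0, 1.827]
force: [0.1, -0.9, -2.0]
width: 20.6
gripper_force: 59.5
```

```bash
python3 -m handwheel '[{"delta_pos":[0,0,-0.3],"yaw":0},{"delta_pos":[0,0,-0.4],"yaw":0},{"delta_pos":[0,0,-0.3],"yaw":0},{"delta_pos":[0,0,-0.3],"yaw":0},{"delta_pos":[0,0,0],"yaw":0},{"delta_pos":[0,0,0],"yaw":0},{"delta_pos":[0,0,0],"yaw":0}]'
```

```text
clock: 8.65
eef_pos: [593.3, -49.8, 108.3]
tool_rot: [3.141, -0.0, 1.827]
force: [0.5, 1.0, -2.2]
width: 20.8
gripper_force: 59.5
```

```bash
python3 -m handwheel '[{"delta_pos":[-0.2,-0.05,-0.15],"yaw":0},{"delta_pos":[-0.4,-0.1,0],"yaw":0},{"delta_pos":[-0.5,-0.13,0],"yaw":0},{"delta_pos":[-0.6,-0.16,0],"yaw":0},{"delta_pos":[-0.6,-0.16,0],"yaw":0},{"delta_pos":[-0.6,-0.16,0],"yaw":0},{"delta_pos":[-0.6,-0.16,0],"yaw":0},{"delta_pos":[-0.5,-0.13,0],"yaw":0},{"delta_pos":[-0.4,-0.1,0],"yaw":0},{"delta_pos":[-0.2,-0.05,0],"yaw":0}]'
python3 -m handwheel '[{"delta_pos":[0,0,0],"yaw":0},{"delta_pos":[0,0,0],"yaw":0}]'
python3 - <<'E'
from h import *
p,c,s=wrist("w6"); print(s["eef_pos"].round(1),s["force"].round(1),s["torque"].round(2))
H=np.array(p["hand_eye"]); t=cloud(p,H[:3,:3],H[:3,3])
for lo,hi in((-47,-40),(4,11),(12,30),(30,48)):
    m=(abs(u-287)<40)&(v<360)&(v>200)&(t[...,2]>lo)&(t[...,2]<hi)&(np.hypot(t[...,0],t[...,1])<25)
    if m.sum()>5: print(lo,m.sum(),t[m].min(0).round(1),t[m].max(0).round(1),t[m].mean(0).round(1))
E
```

```text
clock: 9.48
eef_pos: [550.4, -60.9, 107.6]
tool_rot: [3.133, -0.0, 1.827]
force: [7.2, 2.6, -7.0]
width: 20.5
gripper_force: 59.3
clock: 9.65
eef_pos: [550.7, -60.8, 107.6]
tool_rot: [3.133, -0.0, 1.827]
force: [7.0, 1.9, -6.8]
width: 20.8
gripper_force: 59.3
[550.7 -60.8 107.6] [ 7.   1.9 -6.8] [ 0.41 -1.81 -0.04]
-47 2801 [-10.4 -14.4 -47. ] [ 12.2  14.6 -40. ] [  2.   -0.2 -43.6]
4 411 [  0.9 -11.4   4. ] [13.9 11.9 11. ] [ 9.9 -0.   6.9]
12 8 [ 5.7 -2.1 12.2] [12.2  3.9 29.7] [ 6.9  1.1 27.2]
30 1952 [-13.4 -15.4  30. ] [17.7 24.8 47.9] [ 5.9  5.  44.9]
```

```bash
python3 -m handwheel '[{"delta_pos":[-0.2,-0.05,0],"yaw":0},{"delta_pos":[-0.2,-0.05,0],"yaw":0},{"delta_pos":[-0.2,-0.05,0],"yaw":0},{"delta_pos":[-0.2,-0.05,0],"yaw":0},{"delta_pos":[-0.15,-0.04,0],"yaw":0},{"delta_pos":[0,0,0],"yaw":0},{"delta_pos":[0,0,0],"yaw":0}]'
python3 -m handwheel '[{"delta_pos":[-0.1,-0.03,0],"yaw":0},{"delta_pos":[-0.1,-0.03,0],"yaw":0},{"delta_pos":[0,0,0],"yaw":0},{"delta_pos":[0,0,0],"yaw":0}]'
```

```text
clock: 10.28
eef_pos: [541.7, -63.1, 107.7]
tool_rot: [3.132, 0.0, 1.827]
force: [7.8, 1.4, -7.2]
width: 20.6
gripper_force: 59.3
clock: 10.62
eef_pos: [540.0, -63.6, 107.7]
tool_rot: [3.132, 0.0, 1.827]
force: [6.2, 0.5, -7.1]
width: 20.6
gripper_force: 59.3
```

```bash
for i in 1 ; do python3 -m handwheel '[{"delta_pos":[-0.1,-0.03,0],"yaw":0},{"delta_pos":[0,0,0],"yaw":0},{"delta_pos":[0,0,0],"yaw":0}]'; done
python3 -m handwheel '[{"delta_pos":[-0.1,-0.03,0],"yaw":0},{"delta_pos":[0,0,0],"yaw":0},{"delta_pos":[0,0,0],"yaw":0}]'
```

```text
clock: 10.87
eef_pos: [539.1, -63.8, 107.8]
tool_rot: [3.132, 0.0, 1.828]
force: [8.1, 1.7, -6.4]
width: 20.7
gripper_force: 59.3
clock: 11.12
eef_pos: [538.1, -64.1, 107.8]
tool_rot: [3.132, -0.0, 1.828]
force: [8.6, 2.7, -7.2]
width: 20.4
gripper_force: 59.3
```

```bash
python3 -m handwheel '[{"delta_pos":[-0.1,-0.03,0],"yaw":0},{"delta_pos":[0,0,0],"yaw":0},{"delta_pos":[0,0,0],"yaw":0}]'
python3 -m handwheel '[{"delta_pos":[-0.05,-0.01,0],"yaw":0},{"delta_pos":[0,0,0],"yaw":0},{"delta_pos":[0,0,0],"yaw":0}]'
python3 - <<'E'
from h import *
p,c,s=wrist("w7"); print(s["eef_pos"].round(1),s["force"].round(1),s["torque"].round(2))
cv2.imwrite("pics/w7c.png",cv2.resize(p["color"][150:300,180:380,::-1],None,fx=4,fy=4,interpolation=cv2.INTER_CUBIC))
E
```

```text
clock: 11.37
eef_pos: [537.2, -64.3, 107.8]
tool_rot: [3.131, 0.0, 1.828]
force: [8.5, 2.4, -7.9]
width: 20.4
gripper_force: 59.3
clock: 11.62
eef_pos: [536.8, -64.4, 107.8]
tool_rot: [3.131, 0.0, 1.828]
force: [7.4, 3.0, -8.2]
width: 20.6
gripper_force: 59.3
[536.8 -64.4 107.8] [ 7.4  3.  -8.2] [ 0.49 -2.22 -0.06]
```

View pics/w7c.png

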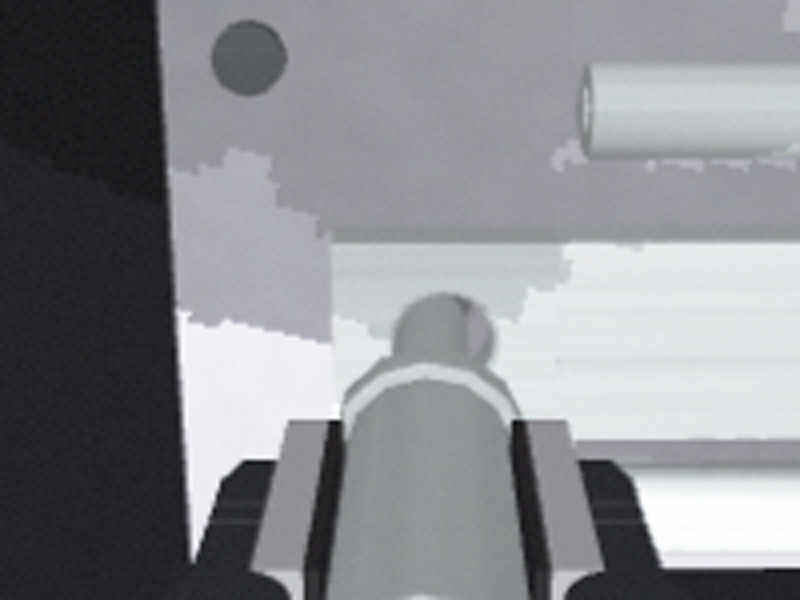

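The pin is through the eye, bearing on its outer wall, slide nearly out; force is still spring-level. Continue gently to the stop.

```bash
python3 -m handwheel '[{"delta_pos":[-0.1,-0.03,0],"yaw":0},{"delta_pos":[0,0,0],"yaw":0},{"delta_pos":[0,0,0],"yaw":0}]'
python3 -m handwheel '[{"delta_pos":[-0.05,-0.01,0],"yaw":0},{"delta_pos":[0,0,0],"yaw":0},{"delta_pos":[0,0,0],"yaw":0}]'
```

```text
clock: 11.92
eef_pos: [536.4, -64.5, 107.9]
tool_rot: [3.13, -0.0, 1.828]
force: [9.1, 2.0, -7.3]
width: 20.7
gripper_force: 59.4
clock: 12.17
eef_pos: [536.3, -64.5, 107.9]
tool_rot: [3.129, 0.0, 1.828]
force: [9.1, 2.3, -8.0]
width: 20.3
gripper_force: 59.4
```

At the stop (commands no longer move the tool, ~9.5 N). Pin tip estimated over the hole; lower.

```bash
python3 -m handwheel '[{"delta_pos":[0,0,-0.2],"yaw":0},{"delta_pos":[0,0,-0.3],"yaw":0},{"delta_pos":[0,0,-0.3],"yaw":0},{"delta_pos":[0,0,-0.2],"yaw":0},{"delta_pos":[0,0,0],"yaw":0},{"delta_pos":[0,0,0],"yaw":0}]'
```

```text
clock: 12.67
eef_pos: [536.8, -64.6, 98.9]
tool_rot: [3.128, 0.001, 1.828]
force: [8.3, 2.0, -0.7]
width: 20.5
gripper_force: 60.5
```

```bash
python3 -m handwheel '[{"delta_pos":[0,0,-0.3],"yaw":0},{"delta_pos":[0,0,-0.3],"yaw":0},{"delta_pos":[0,0,0],"yaw":0},{"delta_pos":[0,0,0],"yaw":0}]'
```

```text
clock: 13.0
eef_pos: [537.0, -64.5, 92.8]
tool_rot: [3.128, 0.001, 1.828]
force: [8.6, 2.3, -1.1]
width: 20.3
gripper_force: 60.4
```

```bash
python3 -m handwheel '[{"delta_pos":[0,0,-0.3],"yaw":0},{"delta_pos":[0,0,-0.3],"yaw":0},{"delta_pos":[0,0,-0.3],"yaw":0},{"delta_pos":[0,0,-0.3],"yaw":0},{"delta_pos":[0,0,0],"yaw":0},{"delta_pos":[0,0,0],"yaw":0}]'
python3 -m handwheel '[{"delta_pos":[0,0,-0.2],"yaw":0},{"delta_pos":[0,0,-0.2],"yaw":0},{"delta_pos":[0,0,0],"yaw":0},{"delta_pos":[0,0,0],"yaw":0}]'
```

```text
clock: 13.5
eef_pos: [537.4, -64.4, 80.9]
tool_rot: [3.127, 0.001, 1.828]
force: [9.1, 1.9, -1.7]
width: 20.7
gripper_force: 60.4
clock: 13.83
eef_pos: [537.5, -64.4, 77.1]
tool_rot: [3.127, 0.001, 1.828]
force: [8.3, 2.0, -0.3]
width: 20.6
gripper_force: 60.4
```

Expected seat is around TCP z ≈ 74–75; go on in small steps until the force rises.

```bash
python3 -m handwheel '[{"delta_pos":[0,0,-0.2],"yaw":0},{"delta_pos":[0,0,-0.1],"yaw":0},{"delta_pos":[0,0,0],"yaw":0},{"delta_pos":[0,0,0],"yaw":0}]'
python3 -m handwheel '[{"delta_pos":[0,0,-0.1],"yaw":0},{"delta_pos":[0,0,-0.1],"yaw":0},{"delta_pos":[0,0,0],"yaw":0},{"delta_pos":[0,0,0],"yaw":0}]'
```

```text
clock: 14.17
eef_pos: [537.7, -64.4, 74.7]
tool_rot: [3.127, 0.001, 1.828]
force: [8.1, 2.6, 5.9]
width: 20.8
gripper_force: 60.8
clock: 14.5
eef_pos: [538.4, -64.2, 74.5]
tool_rot: [3.125, 0.002, 1.828]
force: [5.3, 3.5, 21.1]
width: 20.3
gripper_force: 62.3
```

Collar seated (21 N at z 74.5). Ease off, then release and look before retreating.

```bash
python3 -m handwheel '[{"delta_pos":[0,0,0.15],"yaw":0},{"delta_pos":[0,0,0],"yaw":0}]'
python3 -m handwheel '[{"delta_pos":[0,0,0],"yaw":0},{"delta_pos":[0,0,0],"yaw":0},{"delta_pos":[0,0,0],"yaw":0},{"delta_pos":[0,0,0],"yaw":0},{"delta_pos":[0,0,0],"yaw":0},{"delta_pos":[0,0,0],"yaw":0},{"delta_pos":[0,0,0],"yaw":0},{"delta_pos":[0,0,0],"yaw":0}]' 1
python3 -m handwheel '[{"delta_pos":[0,0,0.5],"yaw":0},{"delta_pos":[0,0,1.5],"yaw":0},{"delta_pos":[0,0,2.5],"yaw":0},{"delta_pos":[0,0,3],"yaw":0},{"delta_pos":[0,0,3],"yaw":0},{"delta_pos":[0,-2,2],"yaw":0},{"delta_pos":[0,-2,0],"yaw":0},{"delta_pos":[0,-2,0],"yaw":0},{"delta_pos":[0,0,0],"yaw":0},{"delta_pos":[0,0,0],"yaw":0}]'
python3 - <<'E'
from h import *
p,c,s=wrist("w8"); print(s["eef_pos"].round(1),s["width"])
z=c[...,2]
near=(np.hypot(c[...,0]-537.5,c[...,1]+63.6)<25)
for lo,hi in((112,124),(64,71),(60,64)):
    m=near&(z>lo)&(z<hi); print(lo,m.sum(),np.median(z[m]) if m.any() else'',cv2.minEnclosingCircle(c[m][:,:2].astype(np.float32)) if m.any() else '')
E
```

```text
clock: 14.67
eef_pos: [537.7, -64.3, 74.6]
tool_rot: [3.126, 0.001, 1.828]
force: [7.8, 2.7, 9.7]
width: 20.3
gripper_force: 60.7
clock: 15.33
eef_pos: [530.4, -66.3, 71.1]
tool_rot: [-3.141, -0.0, 1.827]
force: [1.0, 1.2, 0.4]
width: 85.3
gripper_force: 0.0
clock: 16.17
eef_pos: [530.3, -127.5, 196.5]
tool_rot: [-3.141, 0.0, 1.824]
force: [0.1, 0.4, -0.6]
width: 85.1
gripper_force: 0.0
[ 530.3 -127.5  196.5] 85.08508887680652
112 809 118.3921267410922 ((540.8350830078125, -63.11497497558594), 10.897074699401855)
64 131 68.38948567894445 ((541.2827758789062, -63.55678176879883), 20.200763702392578)
60 711 62.355110885025425 ((539.79931640625, -63.25649642944336), 23.31735610961914)
```

View pics/w8.png

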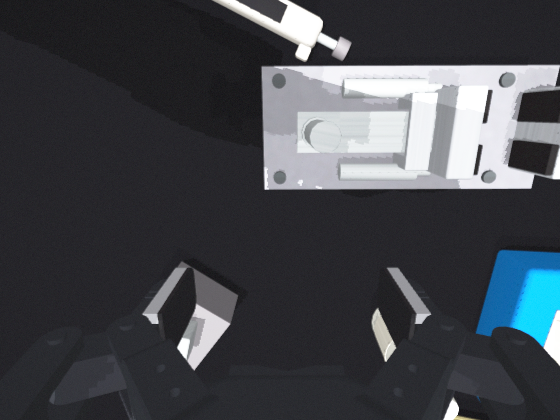

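The pin stands in the deck hole at px (322,134) with its top at 118 mm and collar top at 68 mm, both as expected. The jaw is open and the gripper is clear, so I'll hand in.

```bash
python3 -c "
from cell import ctrl; print(ctrl.finish_job())"
```

```text
the job is handed in; nothing more can be done
None
```

The jaw is drawn to its stop and locked open: the pin is through the eye and in the deck hole with its collar on the slide, the gripper let go and clear, nothing else was touched, and the job was handed in at about 16 s.

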